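# Push a broken bangle through the counter's breakage hatch

### The arm

A 6-joint arm with a two-finger parallel gripper is mounted at the origin on the work surface. World frame = base frame: x ahead of the robot, y to its left, z up, the work surface at z = 0. Lengths are in mm, angles in rad, forces in N, time in s.
With the tool pointing down it reaches from about 350 to 975 mm from the base axis. Payload 7.1 kg.
Tool frame: the origin (TCP) lies on the front face of the gripper's body, between the roots of the fingers; the fingertips stand 80 mm ahead of it and the grasp point (between the pads) lies 61 mm ahead of it (env.tips_ahead is the distance from the TCP to the fingertips, in mm); z points along the fingers, y is the line along which they close (so a half turn about z gives the same grasp; the last joint's range is limited). The gripper opens to 88 mm and grips with 3 to 60 N. Pads are 20 mm wide; open, the fingers measure 115 mm over their backs; the gripper's body (75 mm by 178 mm) begins 61 mm behind the grasp point.
Start: joints at [-1.241, 0.423, 1.63, -0, 1.089, -0.019], TCP at [213.623, -587.342, 302.675] pointing down, gripper open.
Joint ranges: [-3, 3], [-0.9, 2.11], [0.09, 2.58], [-1.31, 4.45], [0.11, 2.69], [-2.54, 2.54]. Speed limits (rad/s): [2.39, 2.39, 3.01, 3.14, 3.14, 3.14].

### API

Orientations are given as a unit quaternion [x, y, z, w].
In Python, from station import env, set_gripper, viewer, workorder gives the robot as it stands. Calls block until the motion is done:
- env.reach(position, orientation): joint-space move of the TCP to a pose.
- env.move_l(position, rot=None, rate=150, f_stop=None): straight line of the TCP; rot=None keeps the orientation; rate is the mean speed in mm/s. With f_stop (N) it stops when the force on the tool has changed by that much, and returns True; else False.
- env.move_joints(angles): joint-space move.
- set_gripper(opening): finger opening in mm; the grip force is fixed at half the most; returns when the fingers have stopped.
- env.hold(seconds).
- env.ik(position, orientation): joint angles nearest the present ones, or None.
- env.read_state(): the state.
- viewer.camera(name): name is "scene" or "top"; returns the picture (420x560x3 uint8, blue, green, red); there is no depth.
- viewer.camera_params(name): a dict with "fx", "fy", "cx", "cy" (pixels), "pose" (4x4, takes a point from camera to world coordinates). Camera axes: x right, y up, looking along -z (the intrinsics and any distortion apply to the point x, -y, -z); pixel columns grow to the right and rows downward; lengths in mm; the calibration is good to about 2 mm. A picture is of the moment at which its call begins. camera_params takes no time and is no camera call.
A pose or a line that the arm cannot do raises env.IKError and nothing moves.
- workorder.sign_off(): hands the job in; it is judged then, once.
The state is a dict: "time_s": time; "qpos": joint angles; "dq": joint speeds; "tau": joint torques, N m; "tool_pos": TCP position; "orientation": TCP orientation; "force": force on the tool from outside, world axes, zero at the start; "wrist_torque": the same for the moment, N m; "width": finger opening in mm; "grip_force": force on a finger pad.
Only numpy, scipy, OpenCV 4.12 (cv2) and the standard library are available. Lean on these libraries where they do the work, as an engineer would, in place of code of your own. Each camera call takes 0.05 s, during which the arm holds its last target. There are 200 camera calls.

### The job

The broken half of the glass bangle on the counter has sharp ends, so do not pick it up: slide it along the counter to the breakage hatch, hold the hatch's self-closing flap open with one finger and push the piece through with the other, so that it drops into the bin below. Never slide it onto the shut flap. Then let the flap close, and leave the other things on the counter where they are.

Things in the scene. Friction and masses are not known exactly. Their poses are not given: they have to be found in the camera images.
- lip (a point): Middle of the breakage hatch's lip, at counter-top height. The hatch is a rectangular mouth in the level counter top, 132 mm along x, 194 mm along y, with a flush steel frame; the lip is its edge on the side away from the robot. x points level away from the mouth, roughly away from the robot (the mouth spans x = 0 to -132 mm), y along the lip, z up. The counter's place and yaw vary.
- bin_floor (a point): Middle of the floor of the bin under the hatch, 165 mm below the counter top. The bin is open over the whole mouth and reaches 65 mm beyond the lip under the counter, whose top is 20 mm thick at the lip. Nothing stands above the mouth.
- flap (a joint): Opening of the hatch's flap, rad: 0 shut, 1.15 its stop. A flat metal plate 125 by 190 mm, 4 mm thick, fills the mouth, its top 1 mm below the counter top. It is hinged along the mouth's edge opposite the lip (nearest the robot); pressed, it swings down into the bin and slopes down towards the lip. A spring shuts it when let go: 0.07 N m at 0, 0.18 at 0.6, 0.26 at 1 rad about the hinge.
- flap_edge (a point): Middle of the flap's free edge, on its top face, 129 mm from the hinge line; at the lip when shut. x points from the hinge to the free edge, y along the hinge, z out of the top face. The broken piece's weight does not open the flap. With the flap held 0.45 rad or more open, the piece slides off it into the bin.
- piece: The broken piece: half of a broad orange glass bangle, a half ring (C), 68 mm outer and 56 mm inner diameter, 12 mm high, about 18 g, lying flat beyond the lip. Origin on its underside at the ring's centre, midway between the broken ends, which lie 31 mm from it along y and -y; x points to the crown, the middle of the arc, whose outside is 34 mm from the origin; z up.
- crown (a point): Outside of the broken piece's crown, half way up its 12 mm height. At the start it points away from the hatch (the piece's x within 0.5 rad of the lip's x), the broken ends towards the hatch; the piece's origin is then 50 to 85 mm from the lip and up to 55 mm to either side of the lip's middle.
- bangle: A whole glass bangle of the same orange glass, a full ring of 68 mm outer diameter, 12 mm high, lying on the counter to one side; leave it. Origin at the centre of its underside.
- kada: A gold kada, a full ring of 74 mm outer diameter, 12 mm high, lying on the counter to one side; leave it. Origin at the centre of its underside.
- tin: A round blue enamelled tin, 92 mm across, with a ceramic lid and knob, 114 mm high in all, standing on the counter; leave it. Origin at the centre of its underside.
- lampholder: A brass bayonet lamp holder, 41 mm across, 60 mm high, standing on the counter; leave it. Origin at the centre of its underside.
Things that resemble listed ones, but are neither listed nor needed, are in the scene too. Leave any green or turquoise look-alike of the piece alone.

How it is judged (in metres and radians):
On the way, in this order (a step that is already met when the one before it is completed fails the run):
1. the flap is held open 0.3 rad while the piece still lies on the counter (value of joint flap above 0.3 rad and x of piece in the frame of lip above -0.015 m and z of piece in the frame of lip above -0.006 m), for 0.2 s.
2. the piece has gone through the mouth (z of piece in the frame of lip below -0.06 m), for 0.1 s.
At the end, for the whole second after the job is handed in: The broken piece lies in the bin (100 to 180 mm below the counter top), the flap is shut (within 0.05 rad), and the bangle, kada, tin and lamp holder are within 10 mm of where they stood (z of piece in the frame of lip between -0.18 and -0.1 m and value of joint flap below 0.05 rad and distance of each of bangle, kada, tin, lampholder from where it was at the start of the episode below 0.01 m); the robot touches nothing.
It fails at once if the broken piece is lifted off the counter (more than 15 mm) (z of piece in the frame of lip above 0.015 m).
It fails at once if the broken piece is slid onto the shut flap (its centre more than 15 mm past the lip at counter height with the flap open less than 0.15 rad) (x of piece in the frame of lip below -0.015 m and z of piece in the frame of lip above -0.008 m and value of joint flap below 0.15 rad).
It fails at once if another thing on the counter is moved more than 10 mm (distance of any of bangle, kada, tin, lampholder from where it was at the start of the episode above 0.01 m).
It also fails if it takes over 51 s, if anything falls off the work surface, if the arm or the gripper's body presses on something with over 40 N, if the wrist force passes 120 N, or if a joint passes its speed limit or range.

## Working session

There is one attempt and no reset: what is moved stays moved. The work goes in short steps, each a Python script; the robot and the scene stay as the last script left them, time stands still between calls to the robot, and variables do not carry over. Pictures are saved under pics/ and viewed, at most 10 in all, crops included, and the job is handed in when it is done.

```bash
mkdir -p pics; ls
python3 - <<'E'
from station import env, set_gripper, viewer, workorder
import cv2, numpy as np
np.set_printoptions(suppress=True,precision=4)
for n in("scene","top"):
    cv2.imwrite(f"pics/{n}0.png",viewer.camera(n)); print(viewer.camera_params(n))
s=env.read_state(); print(s["time_s"],s["orientation"],s["force"],s["width"],env.tips_ahead)
E
```

```text
pics
{'fx': 445.2375921946485, 'fy': 445.2375921946485, 'cx': 278.61509689404545, 'cy': 201.68179741151587, 'pose': array([[   0.407 ,   -0.6006,    0.6883, 1330.128 ],
       [   0.9132,    0.2848,   -0.2914, -286.8454],
       [  -0.021 ,    0.7471,    0.6644,  674.4658],
       [   0.    ,    0.    ,    0.    ,    1.    ]])}
{'fx': 404.04517981142067, 'fy': 404.04517981142067, 'cx': 278.6219911731561, 'cy': 208.75032101846494, 'pose': array([[  0.0024,   0.99  ,  -0.1411, 456.6014],
       [ -0.9999,   0.0006,  -0.013 ,  27.9706],
       [ -0.0127,   0.1412,   0.9899, 924.4153],
       [  0.    ,   0.    ,   0.    ,   1.    ]])}
0.1 [ 0.9848  0.1735 -0.0001 -0.0007] [-0.4737  0.5525  1.1939] 87.85090138319465 80.0
```

View pics/scene0.png

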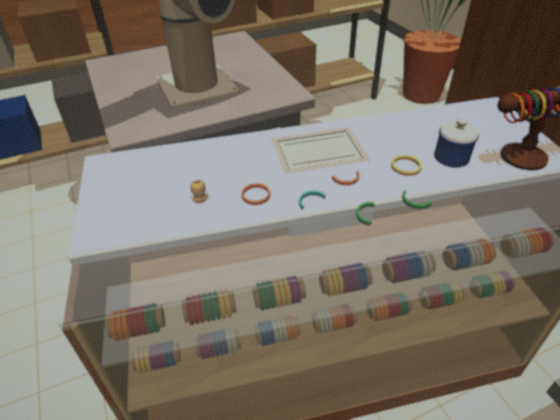

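View pics/top0.png

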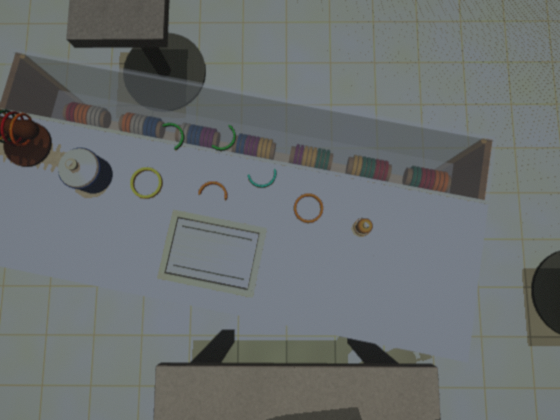

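The orange C is at top (213,187) / scene (345,179). The look-alikes are the turquoise C at top (262,180) and the green Cs at (172,140) and (225,140). The whole orange bangle is at (308,208). Only the orange half ring beyond the lip fits the description. I'll confirm it in an enlarged crop.

Run:
```python
import cv2, numpy as np
t=cv2.imread("pics/top0.png");s=cv2.imread("pics/scene0.png")
a=cv2.resize(t[155:305,145:285],None,fx=4,fy=4,interpolation=cv2.INTER_CUBIC)
b=cv2.resize(s[115:215,260:400],None,fx=5,fy=5,interpolation=cv2.INTER_CUBIC)
cv2.imwrite("pics/ct.png",a);cv2.imwrite("pics/cs.png",b)
```

```text
(no output)
```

View pics/ct.png

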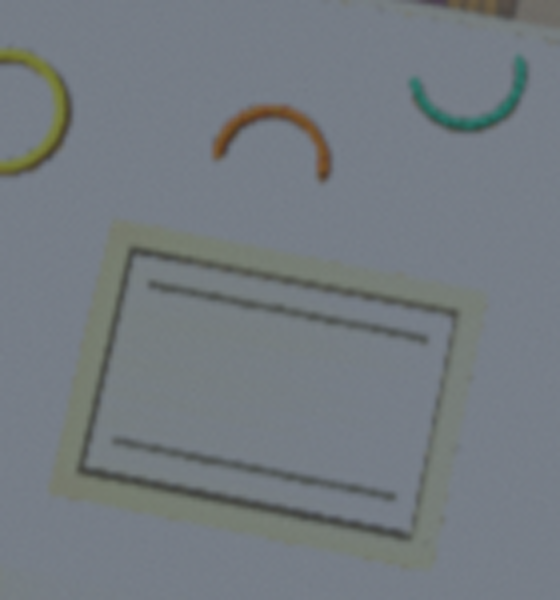

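View pics/cs.png

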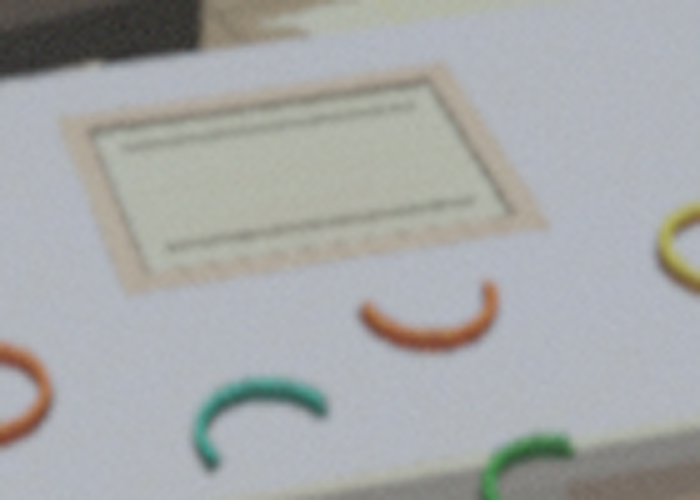

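The crops show that the orange C's crown points away from the hatch and its ends point towards it. The mouth corners in top are about (178,217), (259,233), (247,289) and (165,272). I'll triangulate the mouth and fit the rings.

```bash
cat > h.py <<'E'
import numpy as np, cv2
from scipy.optimize import least_squares
from station import env, set_gripper, viewer, workorder
np.set_printoptions(suppress=True,precision=3)
P={n:viewer.camera_params(n) for n in("scene","top")}
def proj(n,X):
    p=P[n];T=np.linalg.inv(p["pose"]);c=np.atleast_2d(X)@T[:3,:3].T+T[:3,3]
    return np.c_[p["cx"]+p["fx"]*c[:,0]/-c[:,2],p["cy"]+p["fy"]*-c[:,1]/-c[:,2]]
def cast(n,uv,z):
    p=P[n];uv=np.atleast_2d(uv).astype(float)
    d=np.c_[(uv[:,0]-p["cx"])/p["fx"],-(uv[:,1]-p["cy"])/p["fy"],-np.ones(len(uv))]@p["pose"][:3,:3].T
    o=p["pose"][:3,3];return o+d*((z-o[2])/d[:,2])[:,None]
def orange(img):
    h=cv2.cvtColor(img,cv2.COLOR_BGR2HSV)
    return cv2.inRange(h,(3,110,60),(18,255,255))
def blob(img,uv,r=26):
    m=orange(img);_,l,st,c=cv2.connectedComponentsWithStats(m)
    ok=[i for i in range(1,len(st)) if st[i,4]>15 and np.hypot(*(c[i]-uv))<r]
    ys,xs=np.nonzero(np.isin(l,ok));return np.c_[xs,ys]
def circ(X,r=31):
    f=least_squares(lambda q:np.hypot(X[:,0]-q[0],X[:,1]-q[1])-r,X[:,:2].mean(0));return f.x,np.sqrt(np.mean(f.fun**2))
def Rz(a):return np.array([[np.cos(a),-np.sin(a),0],[np.sin(a),np.cos(a),0],[0,0,1]])
E
python3 - <<'E'
from h import *
O={"top":np.array([[178,217.5],[259.25,233.25],[247.5,289.25],[165,272.5]]),"scene":np.array([[363,157.6],[289.6,169.4],[278,141],[346.4,130.4]])}
M=np.array([[0,97,0],[0,-97,0],[-132,-97,0],[-132,97,0.]])
f=lambda q:np.concatenate([(proj(n,M@Rz(q[3]).T+q[:3])-O[n]).ravel() for n in O])
r=least_squares(f,[550,0,0,-.2]);print("lip",r.x,r.fun.reshape(-1,2).round(1).tolist())
z=r.x[2];lip=r.x
np.save("lip.npy",lip)
t=cv2.imread("pics/top0.png");s=cv2.imread("pics/scene0.png")
loc=lambda X:(X-lip[:3])@Rz(lip[3])
for n,img,uv in(("top",t,(213,187)),("scene",s,(345,179))):
    b=blob(img,uv);X=cast(n,b,z+(10 if n=="top" else 7));c,e=circ(X)
    m=X[:,:2].mean(0)-c
    print(n,len(b),"c",c,e,"loc",loc(np.r_[c,z]),"crown yaw rel lip",np.arctan2(m[1],m[0])-lip[3], "meanr",np.hypot(*m))
for k,uv,h in(("kada",(146,183),6),("bangle",(308,208),6),("lamp",(364,226),50),("tin",(78,167),90),("turq",(262,176),6)):
    print(k,loc(cast("top",uv,z+h)[0]),cast("top",uv,z+h)[0])
E
```

```text
lip [551.384 178.396  -1.034  -0.193] [[-0.3, -0.9], [0.5, -0.4], [0.5, 1.0], [-0.5, 0.8], [0.6, 0.4], [0.1, 0.2], [-0.1, -0.3], [-0.2, 0.3]]
top 80 c [617.824 193.303] 1.2760575984884217 loc [62.339 27.392  0.   ] crown yaw rel lip 0.10424469156853863 meanr 19.5647669742523
scene 73 c [615.897 191.047] 2.184773438555199 loc [60.881 24.808  0.   ] crown yaw rel lip -0.14748439096151547 meanr 22.094114233757878
kada [ 62.133 186.165   6.   ] [648.12  349.159   4.966]
bangle [  76.936 -194.734    6.   ] [589.481 -27.49    4.966]
lamp [  54.787 -319.752   50.   ] [ 543.73  -145.925   48.966]
tin [ 56.468 305.395  90.   ] [665.464 467.257  88.966]
turq [130.282 -75.916   6.   ] [664.657  78.868   4.966]
```

```bash
cat >> h.py <<'E'
from scipy.spatial.transform import Rotation as R
import os
if os.path.exists("lip.npy"): lip=np.load("lip.npy")
def loc(X):return (X-lip[:3])@Rz(lip[3])
def pose(xb,y,zb,th,s=1):
    """TCP pose putting the far finger's inner tip edge at (xb,y,zb) in the lip frame; near finger tilted down by th"""
    c,d=np.cos(th),np.sin(th)
    Y=np.array([-c,0,-d]);Z=np.array([d,0,-c]);X=np.cross(Y,Z)
    p=np.array([xb,y,zb])+44*Y-80*Z
    M=Rz(lip[3])@np.c_[s*X,s*Y,Z]
    return Rz(lip[3])@p+lip[:3],R.from_matrix(M).as_quat()
E
python3 - <<'E'
from h import *
for s in(1,-1):
  for a in((104,26,150,0),(104,26,3,0),(46,26,3,0),(46,26,3,.45),(-6,26,3,.45),(-6,26,120,.45)):
    q=env.ik(*pose(*a,s)); print(s,a,q)
E
```

```text
1 (104, 26, 150, 0) None
1 (104, 26, 3, 0) None
1 (46, 26, 3, 0) None
1 (46, 26, 3, 0.45) None
1 (-6, 26, 3, 0.45) None
1 (-6, 26, 120, 0.45) [ 0.535  0.437  2.105 -0.878  0.386 -1.625]
-1 (104, 26, 150, 0) [ 0.285  0.537  1.634 -0.     0.971  0.478]
-1 (104, 26, 3, 0) [ 0.285  0.745  1.673 -0.     0.723  0.478]
-1 (46, 26, 3, 0) [ 0.33   0.697  1.792 -0.     0.652  0.523]
-1 (46, 26, 3, 0.45) None
-1 (-6, 26, 3, 0.45) None
-1 (-6, 26, 120, 0.45) [ 0.535  0.437  2.105 -0.878  0.386  1.516]
```

Run:
```python
from h import *
env.reach(*pose(104,26,150,0,-1))
for y in(26,40,55):
  for xb in(46,26,10,-6,-15):
    r=[]
    for th in np.arange(0,.5,.05):
        q=env.ik(*pose(xb,y,2.5,th,-1))
        if q is None: break
        r=(round(th,2),q)
    print(y,xb,r)
t=viewer.camera("top");s=viewer.camera("scene")
cv2.imwrite("pics/top1.png",t);cv2.imwrite("pics/scene1.png",s);print(env.read_state()["time_s"])
```

```text
26 46 (np.float64(0.4), array([ 0.447,  0.703,  2.005, -1.15 ,  0.258,  1.74 ]))
26 26 (np.float64(0.4), array([ 0.472,  0.694,  2.038, -1.23 ,  0.258,  1.845]))
26 10 (np.float64(0.4), array([ 0.493,  0.688,  2.065, -1.291,  0.26 ,  1.928]))
26 -6 (np.float64(0.35), array([ 0.497,  0.67 ,  2.07 , -1.054,  0.254,  1.699]))
26 -15 (np.float64(0.35), array([ 0.509,  0.666,  2.084, -1.088,  0.253,  1.747]))
40 46 (np.float64(0.4), array([ 0.47 ,  0.708,  1.986, -1.099,  0.272,  1.707]))
40 26 (np.float64(0.4), array([ 0.495,  0.699,  2.019, -1.171,  0.272,  1.806]))
40 10 (np.float64(0.4), array([ 0.516,  0.692,  2.045, -1.227,  0.273,  1.884]))
40 -6 (np.float64(0.4), array([ 0.538,  0.686,  2.07 , -1.281,  0.275,  1.961]))
40 -15 (np.float64(0.4), array([ 0.551,  0.683,  2.084, -1.31 ,  0.277,  2.004]))
55 46 (np.float64(0.45), array([ 0.509,  0.725,  1.985, -1.308,  0.295,  1.948]))
55 26 (np.float64(0.4), array([ 0.518,  0.705,  1.997, -1.114,  0.287,  1.768]))
55 10 (np.float64(0.4), array([ 0.539,  0.698,  2.023, -1.165,  0.287,  1.842]))
55 -6 (np.float64(0.4), array([ 0.562,  0.692,  2.048, -1.214,  0.289,  1.914]))
55 -15 (np.float64(0.4), array([ 0.575,  0.688,  2.061, -1.24 ,  0.29 ,  1.954]))
3.2833
```

Run:
```python
from h import *
p,q=pose(106,26,12,0,-1); env.move_l(p,q,rate=120)
hit=env.move_l(pose(106,26,-6,0,-1)[0],rate=20,f_stop=4)
z=loc(np.array(env.read_state()["tool_pos"]))[2]-80
print(hit,"tip z rel assumed counter",z)
if hit:
    lip[2]+=z; np.save("lip.npy",lip)
env.move_l(pose(106,26,2.5,0,-1)[0],rate=20)
env.move_l(pose(48,26,2.5,0,-1)[0],rate=30)
s=env.read_state();print(s["time_s"],s["force"],loc(np.array(s["tool_pos"])))
t=viewer.camera("top");c=viewer.camera("scene")
cv2.imwrite("pics/top2.png",t);cv2.imwrite("pics/scene2.png",c)
cv2.imwrite("pics/c2.png",np.hstack([cv2.resize(t[155:305,145:285],None,fx=2.5,fy=2.5),cv2.resize(c[90:240,260:400],None,fx=2.5,fy=2.5)]))
```

```text
True tip z rel assumed counter 1.4322717194969812
7.5583 [ 1.023 -0.235 -0.306] [ 4.09  25.997 82.484]
```

View pics/c2.png

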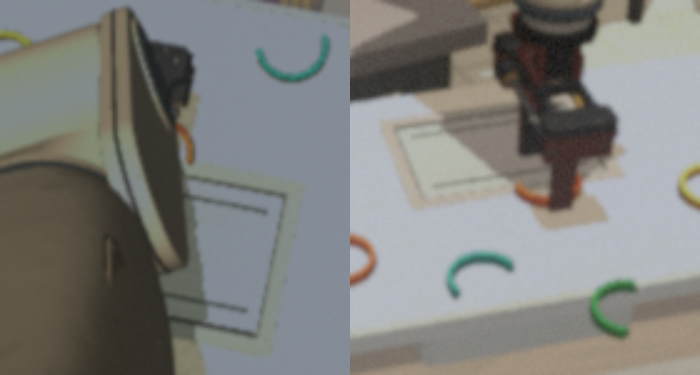

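Run:
```python
from h import *
c=cv2.imread("pics/scene2.png")
b=blob(c,(340,166),22);X=cast("scene",b,lip[2]+7)
print(len(b),circ(X)); print(loc(np.r_[circ(X)[0],lip[2]]))
L=np.array([loc(x) for x in X]);
for i in(np.argmin(L[:,1]),np.argmax(L[:,1]),np.argmin(L[:,0])):print(b[i],L[i])
print(b.min(0),b.max(0))
```

```text
67 (array([568.662, 200.533]), np.float64(3.1080149663118464))
[12.704 25.044  0.   ]
[327 166] [19.502 -7.038  7.   ]
[352 161] [15.414 59.492  7.   ]
[350 160] [10.192 56.106  7.   ]
[327 160] [352 171]
```

Run:
```python
from h import *
TH=.35
env.move_l(pose(41,26,2.5,0,-1)[0],rate=30)
for th in np.linspace(0,TH,6)[1:]:
    env.move_l(*pose(41,26,2.5,th,-1),rate=40)
s=env.read_state();print(s["time_s"],s["force"],loc(np.array(s["tool_pos"])),loc(pose(41,26,2.5,TH,-1)[0]))
env.hold(.4)
c=viewer.camera("scene");cv2.imwrite("pics/scene3.png",c)
t=viewer.camera("top")
cv2.imwrite("pics/c3.png",np.hstack([cv2.resize(c[90:215,260:400],None,fx=4,fy=4,interpolation=2)]))
b=blob(c,(340,162),26);X=cast("scene",b,lip[2]+7);print(len(b),loc(np.r_[circ(X)[0],lip[2]]))
```

```text
9.775 [-0.555  0.191  1.277] [-27.135  25.988  62.834] [-27.764  26.     62.562]
115 [-23.529  40.608   0.   ]
```

View pics/c3.png

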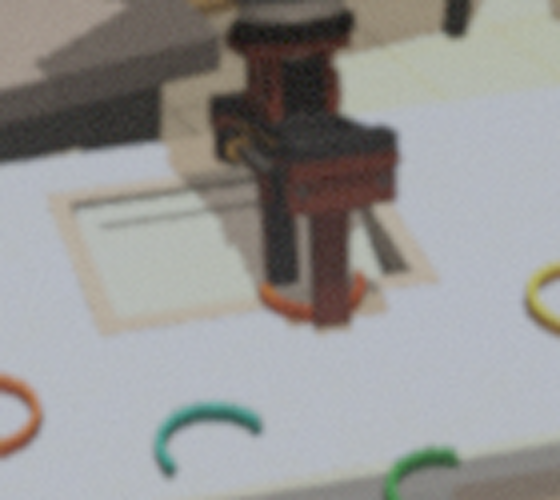

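The view shows the flap held open by the near finger: its line has shifted and there is a dark gap at crop (380,240). The piece is still on the counter at the lip, with the far finger behind its crown. Next I push it through.

Run:
```python
from h import *
for xb in(25,10,-8):
    env.move_l(pose(xb,26,2.5,.35,-1)[0],rate=45)
    s=env.read_state();print(s["time_s"],s["force"],loc(np.array(s["tool_pos"])))
env.hold(.5)
c=viewer.camera("scene");cv2.imwrite("pics/scene4.png",c)
cv2.imwrite("pics/c4.png",cv2.resize(c[90:215,260:400],None,fx=4,fy=4,interpolation=2))
```

```text
10.7833 [ 0.334 -0.291  1.758] [-44.     26.049  62.533]
11.2667 [0.132 0.384 3.178] [-58.783  26.048  62.586]
11.8167 [0.888 0.621 5.343] [-76.639  26.126  62.708]
```

View pics/c4.png

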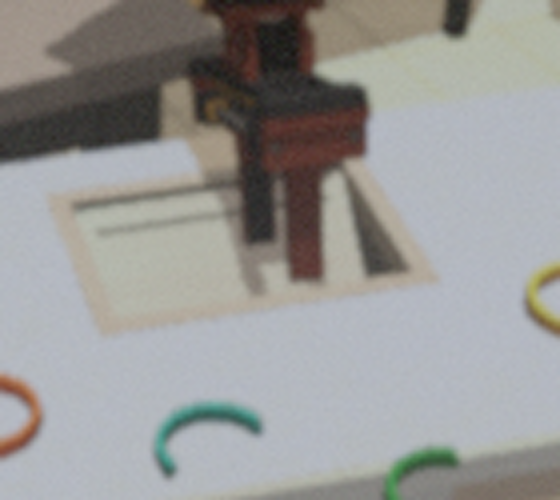

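The piece has left the counter and the flap is wide open with nothing on it. Now I wait a moment and lift so the flap can shut.

Run:
```python
from h import *
env.hold(1)
env.move_l(pose(-8,26,60,.35,-1)[0],rate=60)
env.move_l(pose(-8,26,150,.35,-1)[0],rate=120)
env.move_joints([-1.241,0.423,1.63,0,1.089,-0.019])
env.hold(.5)
s=env.read_state();print(s["time_s"],s["force"])
t=viewer.camera("top");c=viewer.camera("scene")
t0=cv2.imread("pics/top0.png")
a=cv2.resize(t[100:310,0:400],None,fx=2,fy=2);b=cv2.resize(c[100:220,180:500],(800,300))[:,:]
cv2.imwrite("pics/c5.png",np.vstack([cv2.resize(a,(571,300)),cv2.resize(b,(571,214))]))
d=cv2.absdiff(t,t0).max(2);d=cv2.medianBlur(d,3);ys,xs=np.nonzero(d[120:310,40:390]>25);print(len(xs), (xs.min()+40,xs.max()+40,ys.min()+120,ys.max()+120) if len(xs) else "")
```

```text
18.8833 [-0.052 -0.722 -0.519]
177 (np.int64(198), np.int64(227), np.int64(181), np.int64(199))
```

View pics/c5.png

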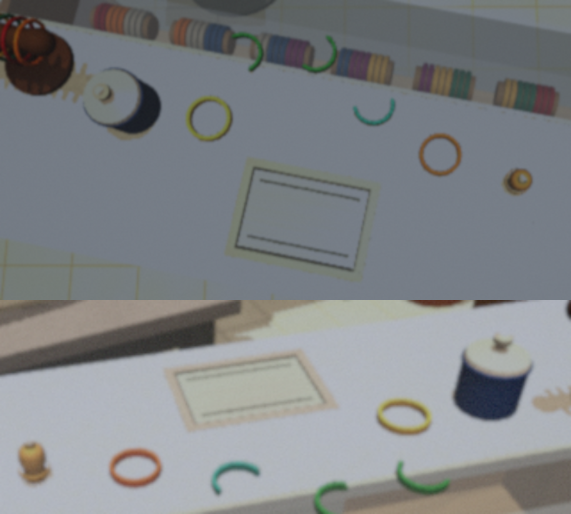

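The only change from the first picture is the missing piece, at top (198–227, 181–199). The flap is shut and everything else is in place.

```bash
python3 -c "
from station import workorder
print(workorder.sign_off())"
```

```text
the job is handed in; nothing more can be done
None
```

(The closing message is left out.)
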